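# Wind down the little cheese press

### The arm

A 6-joint arm with a two-finger parallel gripper is mounted at the origin on the work surface. World frame = base frame: x ahead of the robot, y to its left, z up, the work surface at z = 0. Lengths are in mm, angles in degrees, forces in N, time in s.
With the tool pointing down it reaches from about 300 to 875 mm from the base axis. Payload 6.4 kg.
Tool frame: the origin (TCP) lies at the very end of the fingers, on their centre line; the grasp point (between the pads) lies 19 mm behind it; z points along the fingers, y is the line along which they close (so a half turn about z gives the same grasp; the last joint's range is limited). The gripper opens to 85 mm and grips with 20 to 120 N. Pads are 22 mm wide; open, the fingers measure 114 mm over their backs; the gripper's body (76 mm by 85 mm) begins 54 mm behind the grasp point. The pads swing forward as they close: fully open they stand 13 mm farther back than shut.
Start: joints at [53.44, 10.359, 92.074, -0, 77.567, -11.82], TCP at [240.632, 522.243, 231.288] pointing down, gripper open.
Joint ranges: [-171.53, 171.53], [-51.25, 118.39], [17.06, 147.69], [-65.23, 245.23], [0, 150.52], [-178.68, 178.68]. Speed limits (degrees/s): [147.25, 147.25, 172.46, 180, 180, 180].

### API

Orientations are given as a 3x3 rotation matrix whose columns are the frame's x, y, z axes.
In Python, from rig import robot gives the robot as it stands. The module is installed in compiled form; this text tells all that it offers.
- The arm moves only by the tool send_rows, never from a script. Its argument "motion" is a list of rows, each an object of numbers: "tx", "ty", "tz": the shift along the tool's x, y, z in mm; "wx", "wy", "wz": the turn, a rotation vector about the tool's x, y, z in degrees; "hand": the opening, from 0 (shut) to 1 (fully open). A call has 1 to 10 rows; each row shifts and turns the commanded pose from where the row before left it, along the tool's axes as they then stand; what a row does not reach is not made up. A row lasts 1/10 s, in which the tool goes at most 50 mm and 8.59 degrees, less where a joint would pass 70% of its speed; a pose out of reach is approached as far as the arm can. A call with a gripper value outside its range is refused whole. The fingers move at their own pace and stop on an object; "force" is the grip in N (left out, the last holds). Time passes only in rows, so rows that do not move let the fingers close. It gives the time, the measured TCP pose, the force, the opening and the grip force at its end, in the units of the state.
- robot.read_state(): the state, without advancing time (a new reading comes with each control period).
- robot.grab_frame(name): name is "scene" or "top" or "wrist"; returns a dict with "color" (400x640x3 uint8, blue, green, red), "range_z" (400x640 float32, mm along the optical axis (not along the pixel's ray), 0 where there is no reading), "K" (3x3 intrinsics, pixels), "rvec" (rotation vector, rad) and "tvec" (3), from world to camera coordinates, as OpenCV has them; the wrist camera has in their place "hand_eye" (4x4, takes a point from camera to tool coordinates, whose origin is the TCP and whose axes are the flange's). Camera axes: x right, y down, z forward; pixel columns grow to the right and rows downward; lengths in mm; the calibration is good to about 2 mm. A picture is of the moment at which its call begins: read the wrist's pose just before it.
- robot.finish_job(): hands the job in; it is judged then, once.
Trained networks look in a picture, given as the dict that the camera call returned (one of the last four; its "shot" number tells which), for a name from the list of things; names that differ only in an ending like _2 or _b are one class to them, and where a whole thing is asked for, a point or a joint stands for the part that bears it (a point fixed in the world has none). Each returns a list of dicts, best first, with "conf" (0 to 1); they miss things now and then, are a little off and sometimes report something else, mostly with a low value. They report only what shows in the picture. A call takes as long as a camera call.
- robot.silhouettes(picture, target): "pixels" (400x640 bool, what is visible of it) and "xy" ([column, row] in pixels, amid what is visible of it).
- robot.pinpoint(picture, target): "xy" ([column, row] in pixels: a listed point, or the origin of a listed thing).
The state is a dict: "time_s": time; "joint_positions": joint angles; "qvel": joint speeds; "joint_efforts": joint torques, N m; "position": TCP position; "eef_rot": TCP orientation; "wrist_force": force on the tool from outside, world axes, zero at the start; "ft_torque": the same for the moment, N m; "grip_width": opening from 0.0 (shut) to 1.0 (fully open); "grasp_force": force on a finger pad.
Only numpy, scipy, OpenCV 4.12 (cv2) and the standard library are available. Lean on these libraries where they do the work, as an engineer would, in place of code of your own. Each camera call takes 0.05 s, during which the arm holds its last target. There are 200 camera calls.

### The job

Close the small cheese press: push the wings of its wing screw round clockwise (seen from above) with a fingertip, stroke after stroke, until the round foot is fully down on the mould's lid and the screw comes to its stop. Only push the wings, do not grip or force the screw, and leave the mould and the other things on the counter where they are. Finish with the hand clear.

Things in the scene. Friction and masses are not known exactly. Their poses are not given: they have to be found in the camera images.
- press: Small C-frame cheese press bolted to the counter. Origin on the vertical screw axis, on the counter surface. Own z up, dark steel column on its -x side. Wooden base 200 x 130 x 25 mm (x -120 to +80). The flat arm, 36 mm wide (y), runs from the column to x = +21 mm, its top 132 mm above the counter, with a 2 mm high collar 32 mm across round the screw.
- column_head (a point): Top of the column's head: middle of the inner upper edge, 168 mm above the counter, at x = -34 mm, y = 0 in the press frame. The head is 44 mm wide (y +-22 mm) and rises 36 mm above the arm. The wings pass its inner face by 4 mm, so a finger cannot go round on that side; all other sides are free.
- spindle: Spindle that carries foot and wing head. Origin on the screw axis, level with the wings' lower edge; sinks 0.8 mm per rad turned, from 154.4 mm above the counter (joint 0) to 144 mm (joint 13). Does not itself turn: axes as the press's. Foot: steel disc 56 mm in diameter, 8 mm thick, underside 58 mm below this origin.
- wing_hub (a point): On the screw axis at the middle height of the wings, 13 mm above spindle's origin. Steel hub 22 mm in diameter, from 15 mm below to 11 mm above this point; two opposite upright rounded wings 5 mm thick, from 13 mm below to 13 mm above it, reaching 30 mm from the axis at this height (60 mm span). The point turns with the wings: they lie along its +x and -x.
- wing_screw (a joint): Angle of the wing head, rad; grows clockwise seen from above (screwing down): 0 fully up, 13.0 at its stop, foot on the mould's lid. Starts 1.1 to 1.75 turns short of it. At value q the wings lie along the press's +x and -x axes turned by -q about the vertical. Stays put; turns at 0.04 N m (2 N on a wing). The wings are sprung on the hub (2.5 N m per rad), so they yield a little at the stop.
- mould: Loose cylindrical white mould, 84 mm in diameter (88 mm rim) with a wooden lid, 60.5 mm high in all, 400 g, standing on the base board under the foot. Origin: centre of its underside. Only the foot should come to it.
- tin: Spice tin with a flap lid, 60 x 45 x 86 mm, upright and loose on the counter beside the press. Origin: centre of its underside. Leave alone.
- scraper: Orange silicone scraper with wooden handle lying loose on the counter on the other side of the press, 232 mm long (own x from -120 to +112 mm), 55 mm wide, 12 mm thick. Leave alone.
- bowl: Stainless bowl, 200 mm across, 85 mm high, loose. Origin: centre of its underside. Leave alone.
- jug: Clear plastic measuring jug with handle, 110 mm across, 130 mm high, loose. Origin: centre of its underside. Leave alone.

How it is judged (in metres and radians):
At the end, for the whole second after the job is handed in: The wing screw stands at its stop, at most 0.3 rad short of it (foot within 0.25 mm of fully down), and still; the mould stands upright within 10 mm of where it was (value of joint wing_screw above 12.7 rad and velocity of joint wing_screw between -0.05 and 0.05 rad/s and distance of mould from where it was at the start of the episode below 0.01 m and angle between mould's own z axis and vertical below 0.1 rad); the robot touches nothing.
It fails at once if the screw is gripped about its hub (grasp point within 10 mm of the screw axis while the fingers touch the wing head) (contact force between the fingers and spindle above 0.5 N and horizontal distance between the grasp point and spindle below 0.01 m).
It fails at once if the screw is squeezed or forced (more than 45 N) (contact force between the fingers and spindle above 45 N).
It fails at once if the mould is moved more than 10 mm (distance of mould from where it was at the start of the episode above 0.01 m).
It fails at once if a bystander (tin, scraper, bowl, jug) is lifted or moved more than 20 mm (distance of any of tin, scraper, bowl, jug from where it was at the start of the episode above 0.02 m).
It also fails if it takes over 58 s, if anything falls off the work surface, if the arm or the gripper's body presses on something with over 40 N, if the wrist force passes 120 N, or if a joint passes its speed limit or range.

## Working session

There is one attempt and no reset: what is moved stays moved. The work goes in short steps, Python scripts to look and compute and a tool call to move; the robot and the scene stay as the last step left them, time stands still between calls to the robot, and variables do not carry over. Pictures are saved under pics/ and viewed, at most 10 in all, crops included, and the job is handed in when it is done.

Besides the shell and the picture viewer there is one more tool, called after "Request:" as a command line: name --argument value ..., lists and objects as JSON in quotes. send_rows: Moves the arm, as the interface text tells. Its arguments: {"type":"object","properties":{"motion":{"type":"array","items":{"type":"object","properties":{"tx":{"type":"number"},"ty":{"type":"number"},"tz":{"type":"number"},"wx":{"type":"number"},"wy":{"type":"number"},"wz":{"type":"number"},"hand":{"type":"number"}}}},"force":{"type":"number"}},"required":["motion"]}

```bash
mkdir -p pics; cat > h.py <<'E'
import numpy as np, cv2
from rig import robot
def cam(f):
    if "rvec" in f:
        R=cv2.Rodrigues(np.array(f["rvec"],float))[0]; t=np.array(f["tvec"],float).ravel(); return R.T,-R.T@t
    s=robot.read_state(); H=np.array(f["hand_eye"]); Rt=np.array(s["eef_rot"]).reshape(3,3)
    return Rt@H[:3,:3], Rt@H[:3,3]+np.array(s["position"])
def ray(f,xy):
    R,c=cam(f); d=np.linalg.inv(np.array(f["K"]))@np.array([xy[0],xy[1],1.]); return c,R@d
def at_z(f,xy,z):
    c,d=ray(f,xy); return c+d*(z-c[2])/d[2]
def cloud(f):
    R,c=cam(f); z=f["range_z"]; v,u=np.mgrid[:400,:640]
    d=np.stack([u,v,np.ones_like(u)],-1)@np.linalg.inv(np.array(f["K"])).T
    return (d*z[...,None])@R.T+c
E
python3 - <<'E'
from h import *
np.set_printoptions(precision=1,suppress=True)
s=robot.read_state();print(s["time_s"],s["position"],np.array(s["eef_rot"]))
ims=[]
for n in("top","scene"):
    f=robot.grab_frame(n);ims.append(f["color"]);P=cloud(f);print(n,cam(f)[1])
    for t in("column_head","wing_hub","press","spindle","mould","tin","bowl","jug"):
        r=robot.pinpoint(f,t)
        if r:
            z={"column_head":168,"wing_hub":163,"spindle":150,"press":0,"mould":25}.get(t,0)
            print(t,round(r[0]["conf"],2),np.array(r[0]["xy"]),at_z(f,r[0]["xy"],z))
    cv2.imwrite(f"pics/{n}.png",f["color"])
    r=robot.silhouettes(f,"wing_hub")
    if r:
        m=r[0]["pixels"];q=P[m&(f["range_z"]>0)];print("sil",m.sum(),q.mean(0),q.min(0),q.max(0))
E
```

```text
0.0 [240.3 521.8 230.4] [[-0.9  0.4 -0. ]
 [ 0.4  0.9 -0. ]
 [ 0.  -0.  -1. ]]
top [ 340.8   -2.2 1570.7]
column_head 0.8 [319.8 213.6] [538.8  -0.1 168. ]
wing_hub 0.62 [279.6 207.3] [555.9 112.6 163. ]
press 0.77 [321.3 209. ] [577.1  -4.3   0. ]
spindle 0.44 [319.7 200.1] [579.9   0.7 150. ]
mould 0.72 [319.9 208.5] [574.8   0.   25. ]
tin 0.69 [276.8 206.9] [582.  134.7   0. ]
bowl 0.57 [462.9 224. ] [ 535.1 -446.3    0. ]
jug 0.83 [175.8 195.4] [614.6 451.3   0. ]
sil 3556 [ 537.3 -467.4   36.4] [ 433.6 -583.7  -10.1] [ 634.2 -353.3   92.2]
scene [1425.1   96.3 1462.6]
column_head 0.85 [314.8 163.5] [539.9  -3.7 168. ]
wing_hub 0.6 [313.2 176.7] [587.5  -4.8 163. ]
press 0.69 [318.2 200.1] [577.5   8.3   0. ]
spindle 0.59 [315.6 174.3] [569.4   1.1 150. ]
mould 0.91 [318.3 197.8] [582.9   9.4  25. ]
jug 0.9 [450.8 215. ] [601.9 462.1   0. ]
```

View pics/top.png

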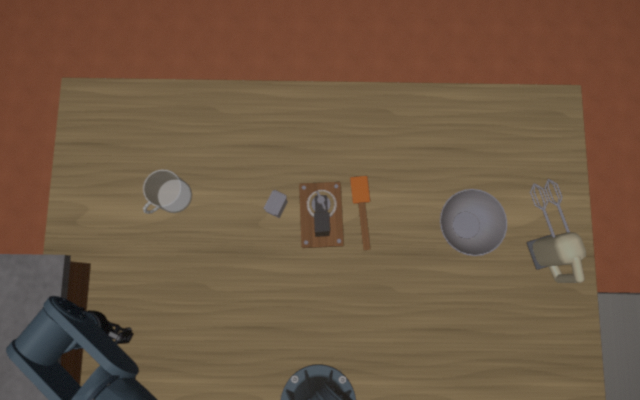

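View pics/scene.png

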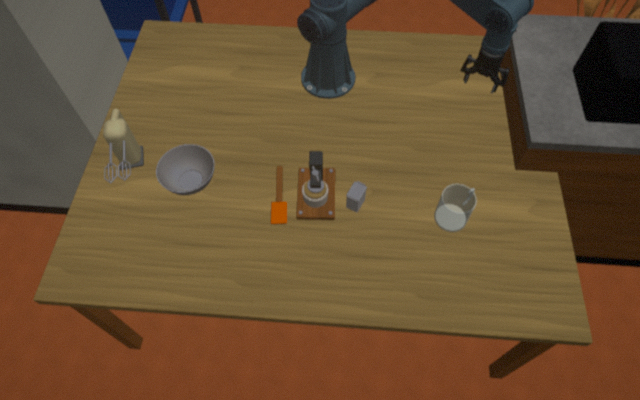

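Request:
send_rows --motion '[{"wz":-8.25,"tz":-20,"hand":0},{"wz":-8.25,"tz":-30,"hand":0},{"wz":-8.24,"tz":-30,"hand":0},{"tx":-20,"ty":-40},{"tx":-20,"ty":-40},{"tx":-20,"ty":-40},{"tx":-20,"ty":-40},{"tx":-20,"ty":-40},{"tx":-20,"ty":-40},{"tx":-20,"ty":-40}]' --force 40

```text
validation failed for argument at $.mo...
```

```bash
python3 - <<'E'
from h import *
np.set_printoptions(precision=4,suppress=True)
s=robot.read_state();print(s["time_s"],s["position"],np.array(s["eef_rot"]),s["grip_width"])
f=robot.grab_frame("wrist");print(np.array(f["hand_eye"]),f["K"])
E
```

```text
1.0 [240.6286 522.2556 231.2925] [[-0.9082  0.4185 -0.    ]
 [ 0.4185  0.9082  0.    ]
 [ 0.      0.     -1.    ]] 0.9974453278198057
[[   0.0011   -0.9587   -0.2844   72.3338]
 [   1.        0.0013   -0.0004    0.245 ]
 [   0.0007   -0.2844    0.9587 -142.6903]
 [   0.        0.        0.        1.    ]] [[295.7873   0.     319.8296]
 [  0.     295.7873 201.8089]
 [  0.       0.       1.    ]]
```

Request:
send_rows --motion '[{"tx":0,"ty":0,"tz":-20,"wx":0,"wy":0,"wz":-8.25,"hand":0},{"tx":0,"ty":0,"tz":-10,"wx":0,"wy":0,"wz":-8.25,"hand":0},{"tx":0,"ty":0,"tz":0,"wx":0,"wy":0,"wz":-8.24,"hand":0},{"tx":-30,"ty":-40,"tz":0,"wx":0,"wy":0,"wz":0,"hand":0},{"tx":-30,"ty":-40,"tz":0,"wx":0,"wy":0,"wz":0,"hand":0},{"tx":-30,"ty":-40,"tz":0,"wx":0,"wy":0,"wz":0,"hand":0},{"tx":-30,"ty":-40,"tz":0,"wx":0,"wy":0,"wz":0,"hand":0},{"tx":-30,"ty":-40,"tz":0,"wx":0,"wy":0,"wz":0,"hand":0},{"tx":-30,"ty":-40,"tz":0,"wx":0,"wy":0,"wz":0,"hand":0},{"tx":-30,"ty":-40,"tz":0,"wx":0,"wy":0,"wz":0,"hand":0}]' --force 40

```text
time_s: 2.05
position: [451.6, 240.5, 261.6]
eef_rot: [[-1.0, -0.0, 0.001], [-0.0, 1.0, 0.0], [-0.001, 0.0, -1.0]]
wrist_force: [0.7, 1.4, -0.8]
grip_width: -0.001
grasp_force: 0.0
```

Request:
send_rows --motion '[{"tx":-30,"ty":-40,"tz":0,"wx":0,"wy":0,"wz":0,"hand":0},{"tx":-30,"ty":-40,"tz":0,"wx":0,"wy":0,"wz":0,"hand":0},{"tx":-30,"ty":-40,"tz":0,"wx":0,"wy":0,"wz":0,"hand":0},{"tx":-30,"ty":-40,"tz":0,"wx":0,"wy":0,"wz":0,"hand":0},{"tx":-30,"ty":-40,"tz":0,"wx":0,"wy":0,"wz":0,"hand":0},{"tx":-20,"ty":-20,"tz":0,"wx":0,"wy":0,"wz":0,"hand":0},{"tx":0,"ty":0,"tz":0,"wx":0,"wy":0,"wz":0,"hand":0},{"tx":0,"ty":0,"tz":0,"wx":0,"wy":0,"wz":0,"hand":0}]'

```text
time_s: 2.85
position: [620.5, 21.9, 260.7]
eef_rot: [[-1.0, 0.001, -0.001], [0.001, 1.0, 0.001], [0.001, 0.001, -1.0]]
wrist_force: [0.4, 1.2, 0.2]
grip_width: 0.001
grasp_force: 0.0
```

```bash
python3 - <<'E'
from h import *
np.set_printoptions(precision=2,suppress=True)
s=robot.read_state();print(s["time_s"],s["position"])
f=robot.grab_frame("wrist");P=cloud(f)
for t,z in(("column_head",168),("wing_hub",164),("spindle",150),("press",0)):
    for r in robot.pinpoint(f,t)[:2]: print(t,r["conf"],np.array(r["xy"]),at_z(f,r["xy"],z))
for r in robot.silhouettes(f,"wing_hub")[:2]:
    m=r["pixels"];q=P[m&(f["range_z"]>0)];print("sil",r["conf"],m.sum(),q.mean(0))
    for zz in(176,172,168,160):print(zz,(q[:,2]>zz).sum())
    np.save("wing.npy",q)
cv2.imwrite("pics/w1.png",f["color"])
b=(P[...,2]>160)&(P[...,2]<200)&(f["range_z"]>0)
print(P[b].min(0),P[b].max(0)); np.savez("w1.npz",P=P,m=b)
print(robot.read_state()["time_s"])
E
```

```text
2.85 [620.46  21.92 260.72]
column_head 0.92 [289.9 107.8] [543.08   0.51 168.  ]
wing_hub 0.81 [291.5 152.7] [577.59   0.66 164.  ]
spindle 0.58 [293.5 152.6] [579.34   1.06 150.  ]
press 0.64 [303.9 134.5] [574.1    2.15   0.  ]
sil 0.95 510 [575.83   0.22 166.09]
176 40
172 297
168 361
160 433
[486.64 -26.78 160.08] [603.82  19.9  177.3 ]
3.15
```

View pics/w1.png

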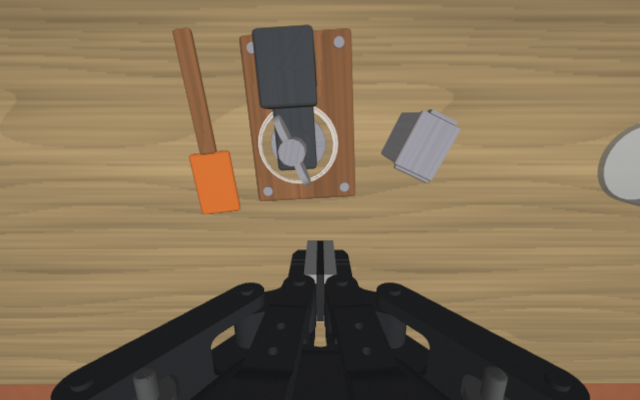

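The wrist picture shows the hub at about (291,152), with the wings running from (277,118) to (308,182). That puts them near +28° in world, the column at the top (270,70) and the tin at (425,145). I'll put the shut fingertips in on the +y side.

Request:
send_rows --motion '[{"tx":22,"ty":3,"tz":20,"wx":0,"wy":0,"wz":0,"hand":0},{"tx":21,"ty":2,"tz":20,"wx":0,"wy":0,"wz":0,"hand":0},{"tx":0,"ty":0,"tz":25,"wx":0,"wy":0,"wz":0,"hand":0},{"tx":0,"ty":0,"tz":25,"wx":0,"wy":0,"wz":0,"hand":0},{"tx":0,"ty":0,"tz":21,"wx":0,"wy":0,"wz":0,"hand":0},{"tx":0,"ty":0,"tz":0,"wx":0,"wy":0,"wz":0,"hand":0},{"tx":0,"ty":0,"tz":0,"wx":0,"wy":0,"wz":0,"hand":0}]'

```text
time_s: 3.85
position: [577.6, 27.7, 150.8]
eef_rot: [[-1.0, -0.001, -0.0], [-0.001, 1.0, 0.0], [0.0, 0.0, -1.0]]
wrist_force: [0.4, 0.5, -0.3]
grip_width: -0.002
grasp_force: 0.0
```

```bash
python3 - <<'E'
from h import *
s=robot.read_state();print(s["time_s"],s["position"],s["wrist_force"])
f=robot.grab_frame("wrist")
cv2.imwrite("pics/w2.png",f["color"])
E
```

```text
3.85 [577.56985781  27.66785173 150.75235238] [ 0.44090242  0.54835584 -0.34266249]
```

View pics/w2.png

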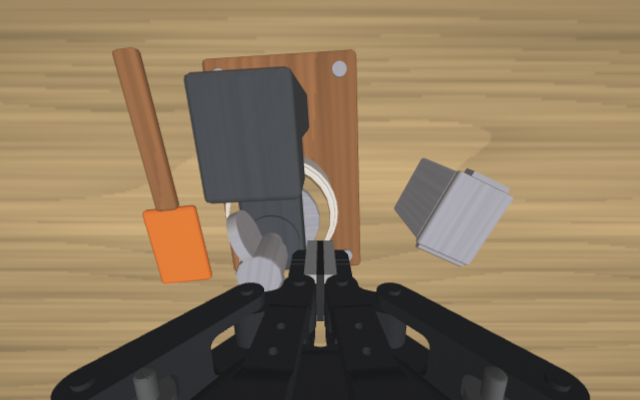

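The fingertips, at (320,243), are beside the hub at (262,265) and clear of everything. Starting the first stroke.

Request:
send_rows --motion '[{"tx":-4.6,"ty":-0.4,"tz":0,"wx":0,"wy":0,"wz":0,"hand":0},{"tx":-4.5,"ty":-1.2,"tz":0,"wx":0,"wy":0,"wz":0,"hand":0},{"tx":-4.2,"ty":-2,"tz":0,"wx":0,"wy":0,"wz":0,"hand":0},{"tx":-3.8,"ty":-2.7,"tz":0,"wx":0,"wy":0,"wz":0,"hand":0},{"tx":-3.2,"ty":-3.2,"tz":0,"wx":0,"wy":0,"wz":0,"hand":0},{"tx":-2.7,"ty":-3.8,"tz":0,"wx":0,"wy":0,"wz":0,"hand":0},{"tx":-2,"ty":-4.2,"tz":0,"wx":0,"wy":0,"wz":0,"hand":0},{"tx":-1.2,"ty":-4.5,"tz":0,"wx":0,"wy":0,"wz":0,"hand":0},{"tx":-0.4,"ty":-4.6,"tz":0,"wx":0,"wy":0,"wz":0,"hand":0}]'

```text
time_s: 4.8
position: [604.5, 0.2, 150.3]
eef_rot: [[-1.0, 0.0, 0.0], [0.0, 1.0, -0.0], [-0.0, -0.0, -1.0]]
wrist_force: [-0.0, 1.8, -0.2]
grip_width: -0.002
grasp_force: 0.8
```

Request:
send_rows --motion '[{"tx":0.4,"ty":-4.6,"tz":0,"wx":0,"wy":0,"wz":0,"hand":0},{"tx":1.2,"ty":-4.5,"tz":0,"wx":0,"wy":0,"wz":0,"hand":0},{"tx":2,"ty":-4.2,"tz":0,"wx":0,"wy":0,"wz":0,"hand":0},{"tx":2.7,"ty":-3.8,"tz":0,"wx":0,"wy":0,"wz":0,"hand":0},{"tx":3.2,"ty":-3.2,"tz":0,"wx":0,"wy":0,"wz":0,"hand":0},{"tx":3.8,"ty":-2.7,"tz":0,"wx":0,"wy":0,"wz":0,"hand":0},{"tx":4.2,"ty":-2,"tz":0,"wx":0,"wy":0,"wz":0,"hand":0},{"tx":4.5,"ty":-1.2,"tz":0,"wx":0,"wy":0,"wz":0,"hand":0},{"tx":4.6,"ty":-0.4,"tz":0,"wx":0,"wy":0,"wz":0,"hand":0},{"tx":4.6,"ty":0.4,"tz":0,"wx":0,"wy":0,"wz":0,"hand":0}]'

```text
time_s: 5.8
position: [573.1, -25.9, 150.6]
eef_rot: [[-1.0, 0.0, 0.001], [0.0, 1.0, -0.001], [-0.001, -0.001, -1.0]]
wrist_force: [2.8, -0.9, -0.7]
grip_width: 0.001
grasp_force: 1.4
```

Request:
send_rows --motion '[{"tx":4.5,"ty":1.2,"tz":0,"wx":0,"wy":0,"wz":0,"hand":0},{"tx":-4,"ty":0,"tz":0,"wx":0,"wy":0,"wz":0,"hand":0},{"tx":0,"ty":0,"tz":-25,"wx":0,"wy":0,"wz":0,"hand":0},{"tx":0,"ty":0,"tz":-25,"wx":0,"wy":0,"wz":0,"hand":0},{"tx":-2,"ty":26,"tz":0,"wx":0,"wy":0,"wz":0,"hand":0},{"tx":-2,"ty":26,"tz":0,"wx":0,"wy":0,"wz":0,"hand":0},{"tx":0,"ty":0,"tz":0,"wx":0,"wy":0,"wz":0,"hand":0}]'

```text
time_s: 6.5
position: [575.8, 30.5, 200.0]
eef_rot: [[-1.0, -0.003, -0.002], [-0.003, 1.0, 0.001], [0.002, 0.001, -1.0]]
wrist_force: [-0.2, -0.5, -0.3]
grip_width: -0.001
grasp_force: 0.0
```

```bash
cat > look.py <<'E'
import sys
from h import *
np.set_printoptions(precision=1,suppress=True)
s=robot.read_state();print(s["time_s"],np.array(s["position"]))
f=robot.grab_frame("wrist");P=cloud(f)
for r in robot.pinpoint(f,"wing_hub")[:1]: print(r["conf"],r["xy"],at_z(f,r["xy"],162))
for r in robot.silhouettes(f,"wing_hub")[:1]:
    m=r["pixels"]&(f["range_z"]>0);q=P[m];q=q[q[:,2]>160];print(len(q),"ztop",np.percentile(q[:,2],[90,97]))
    d=q[:,:2]-[577.5,.5];rr=np.hypot(*d.T);k=(rr>15)&(rr<34);a=np.degrees(np.arctan2(d[k,1],d[k,0]));print(np.histogram(a,bins=np.arange(-180,181,20))[0])
    print("wing angle mod180",np.degrees(np.angle(np.mean(np.exp(2j*np.radians(a)))))/2)
cv2.imwrite(f"pics/{sys.argv[1]}.png",f["color"])
E
python3 look.py w3
```

```text
6.5 [575.8  30.5 200. ]
0.84 [272.5, 231.2] [577.3  -2.7 162. ]
654 ztop [173.1 173.5]
[  0 354   3   0   0   0   0   0   0  28  74   0   0   0   0   0   0   0]
wing angle mod180 27.999495857782474
```

View pics/w3.png

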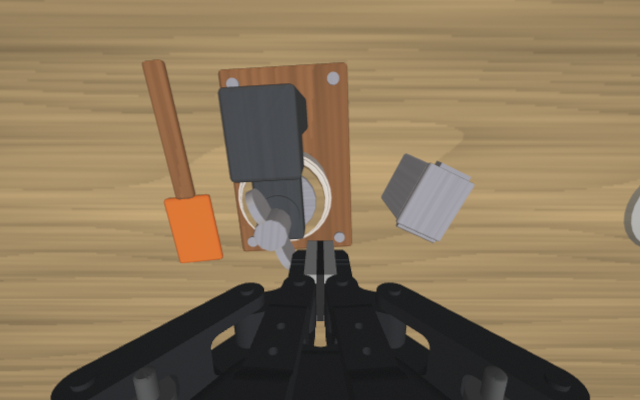

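Wings are back near +28°, half a turn on. The tops are at about 173 mm, which suggests q ≈ 9, so one full stroke and about 50° should remain. I'll do the second stroke with force checks.

Request:
send_rows --motion '[{"tx":-1,"ty":-3,"tz":25,"wx":0,"wy":0,"wz":0,"hand":0},{"tx":0,"ty":0,"tz":25,"wx":0,"wy":0,"wz":0,"hand":0},{"tx":-4.6,"ty":-0.4,"tz":0,"wx":0,"wy":0,"wz":0,"hand":0},{"tx":-4.5,"ty":-1.2,"tz":0,"wx":0,"wy":0,"wz":0,"hand":0},{"tx":-4.2,"ty":-2,"tz":0,"wx":0,"wy":0,"wz":0,"hand":0},{"tx":-3.8,"ty":-2.7,"tz":0,"wx":0,"wy":0,"wz":0,"hand":0},{"tx":-3.2,"ty":-3.2,"tz":0,"wx":0,"wy":0,"wz":0,"hand":0},{"tx":-2.7,"ty":-3.8,"tz":0,"wx":0,"wy":0,"wz":0,"hand":0},{"tx":-2,"ty":-4.2,"tz":0,"wx":0,"wy":0,"wz":0,"hand":0}]'

```text
time_s: 7.55
position: [603.1, 6.7, 150.7]
eef_rot: [[-1.0, 0.0, 0.001], [0.0, 1.0, -0.0], [-0.001, -0.0, -1.0]]
wrist_force: [-0.1, 2.1, -0.4]
grip_width: 0.003
grasp_force: 1.0
```

```bash
python3 -c "
import numpy as np
q=np.load('wing.npy');q=q[q[:,2]>160];print(np.percentile(q[:,2],[90,97]))"
```

```text
[175.93740773 176.55106447]
```

Request:
send_rows --motion '[{"tx":-1.2,"ty":-4.5,"tz":0,"wx":0,"wy":0,"wz":0,"hand":0},{"tx":-0.4,"ty":-4.6,"tz":0,"wx":0,"wy":0,"wz":0,"hand":0},{"tx":0.4,"ty":-4.6,"tz":0,"wx":0,"wy":0,"wz":0,"hand":0},{"tx":1.2,"ty":-4.5,"tz":0,"wx":0,"wy":0,"wz":0,"hand":0},{"tx":2,"ty":-4.2,"tz":0,"wx":0,"wy":0,"wz":0,"hand":0},{"tx":2.7,"ty":-3.8,"tz":0,"wx":0,"wy":0,"wz":0,"hand":0},{"tx":3.2,"ty":-3.2,"tz":0,"wx":0,"wy":0,"wz":0,"hand":0},{"tx":3.8,"ty":-2.7,"tz":0,"wx":0,"wy":0,"wz":0,"hand":0}]'

```text
time_s: 8.35
position: [590.6, -25.4, 150.4]
eef_rot: [[-1.0, 0.0, 0.0], [0.0, 1.0, -0.0], [-0.0, -0.0, -1.0]]
wrist_force: [1.6, 2.1, -0.4]
grip_width: -0.002
grasp_force: 0.7
```

Request:
send_rows --motion '[{"tx":4.2,"ty":-2,"tz":0,"wx":0,"wy":0,"wz":0,"hand":0},{"tx":4.5,"ty":-1.2,"tz":0,"wx":0,"wy":0,"wz":0,"hand":0},{"tx":4.6,"ty":-0.4,"tz":0,"wx":0,"wy":0,"wz":0,"hand":0},{"tx":4.6,"ty":0.4,"tz":0,"wx":0,"wy":0,"wz":0,"hand":0},{"tx":4.5,"ty":1.2,"tz":0,"wx":0,"wy":0,"wz":0,"hand":0},{"tx":0,"ty":0,"tz":0,"wx":0,"wy":0,"wz":0,"hand":0}]'

```text
time_s: 8.95
position: [567.7, -26.9, 150.3]
eef_rot: [[-1.0, -0.0, -0.001], [-0.0, 1.0, -0.0], [0.001, -0.0, -1.0]]
wrist_force: [1.4, -0.7, 1.2]
grip_width: -0.001
grasp_force: 0.6
```

Request:
send_rows --motion '[{"tx":-4,"ty":0,"tz":0,"wx":0,"wy":0,"wz":0,"hand":0},{"tx":0,"ty":0,"tz":-25,"wx":0,"wy":0,"wz":0,"hand":0},{"tx":0,"ty":0,"tz":-25,"wx":0,"wy":0,"wz":0,"hand":0},{"tx":-3,"ty":27,"tz":0,"wx":0,"wy":0,"wz":0,"hand":0},{"tx":-2,"ty":28,"tz":0,"wx":0,"wy":0,"wz":0,"hand":0},{"tx":0,"ty":0,"tz":0,"wx":0,"wy":0,"wz":0,"hand":0},{"tx":0,"ty":0,"tz":0,"wx":0,"wy":0,"wz":0,"hand":0}]'

```text
time_s: 9.65
position: [577.2, 28.5, 199.9]
eef_rot: [[-1.0, -0.002, -0.001], [-0.002, 1.0, -0.0], [0.001, -0.0, -1.0]]
wrist_force: [0.2, 0.0, 0.8]
grip_width: -0.001
grasp_force: 0.0
```

```bash
python3 look.py w4
```

```text
9.65 [577.2  28.5 199.9]
0.91 [277.5, 225.9] [575.   0. 162.]
593 ztop [171. 172.]
[  0 311  20   0   0   0   0   0   0   0  42   4   0   0  16   0   0   0]
wing angle mod180 33.23943510900872
```

Request:
send_rows --motion '[{"tx":0,"ty":-2,"tz":25,"wx":0,"wy":0,"wz":0,"hand":0},{"tx":0,"ty":0,"tz":25,"wx":0,"wy":0,"wz":0,"hand":0},{"tx":-4.6,"ty":-0.4,"tz":0,"wx":0,"wy":0,"wz":0,"hand":0},{"tx":-4.5,"ty":-1.2,"tz":0,"wx":0,"wy":0,"wz":0,"hand":0},{"tx":-4.2,"ty":-2,"tz":0,"wx":0,"wy":0,"wz":0,"hand":0},{"tx":-3.8,"ty":-2.7,"tz":0,"wx":0,"wy":0,"wz":0,"hand":0},{"tx":-3.2,"ty":-3.2,"tz":0,"wx":0,"wy":0,"wz":0,"hand":0},{"tx":-2.7,"ty":-3.8,"tz":0,"wx":0,"wy":0,"wz":0,"hand":0},{"tx":0,"ty":0,"tz":0,"wx":0,"wy":0,"wz":0,"hand":0}]'

```text
time_s: 10.7
position: [601.2, 12.2, 150.8]
eef_rot: [[-1.0, 0.0, 0.001], [0.0, 1.0, -0.0], [-0.001, -0.0, -1.0]]
wrist_force: [-0.3, 2.3, 0.2]
grip_width: -0.003
grasp_force: 0.7
```

Request:
send_rows --motion '[{"tx":-1,"ty":-2,"tz":0,"wx":0,"wy":0,"wz":0,"hand":0},{"tx":-1,"ty":-2,"tz":0,"wx":0,"wy":0,"wz":0,"hand":0},{"tx":-0.5,"ty":-2,"tz":0,"wx":0,"wy":0,"wz":0,"hand":0},{"tx":0,"ty":0,"tz":0,"wx":0,"wy":0,"wz":0,"hand":0}]'

```text
time_s: 11.1
position: [602.9, 7.0, 150.2]
eef_rot: [[-1.0, 0.0, -0.0], [0.0, 1.0, 0.001], [0.0, 0.001, -1.0]]
wrist_force: [0.5, 3.9, 0.5]
grip_width: -0.003
grasp_force: 1.8
```

Request:
send_rows --motion '[{"tx":0,"ty":-1,"tz":0,"wx":0,"wy":0,"wz":0,"hand":0},{"tx":0,"ty":-1,"tz":0,"wx":0,"wy":0,"wz":0,"hand":0},{"tx":0,"ty":-1,"tz":0,"wx":0,"wy":0,"wz":0,"hand":0},{"tx":0,"ty":0,"tz":0,"wx":0,"wy":0,"wz":0,"hand":0}]'

```text
time_s: 11.5
position: [602.6, 5.6, 150.1]
eef_rot: [[-1.0, -0.0, -0.001], [-0.0, 1.0, 0.003], [0.001, 0.003, -1.0]]
wrist_force: [-1.2, 9.3, 0.8]
grip_width: -0.001
grasp_force: 4.2
```

Request:
send_rows --motion '[{"tx":0,"ty":-1,"tz":0,"wx":0,"wy":0,"wz":0,"hand":0},{"tx":0,"ty":-1,"tz":0,"wx":0,"wy":0,"wz":0,"hand":0},{"tx":0,"ty":-1,"tz":0,"wx":0,"wy":0,"wz":0,"hand":0},{"tx":0,"ty":0,"tz":0,"wx":0,"wy":0,"wz":0,"hand":0}]'

```text
time_s: 11.9
position: [602.3, 4.3, 150.0]
eef_rot: [[-1.0, -0.001, -0.001], [-0.001, 1.0, 0.006], [0.001, 0.006, -1.0]]
wrist_force: [-1.7, 15.0, 2.2]
grip_width: -0.004
grasp_force: 6.5
```

Request:
send_rows --motion '[{"tx":0,"ty":5,"tz":0,"wx":0,"wy":0,"wz":0,"hand":0},{"tx":0,"ty":9,"tz":0,"wx":0,"wy":0,"wz":0,"hand":0},{"tx":0,"ty":0,"tz":-30,"wx":0,"wy":0,"wz":0,"hand":0},{"tx":0,"ty":0,"tz":-30,"wx":0,"wy":0,"wz":0,"hand":0},{"tx":-20,"ty":5,"tz":-30,"wx":0,"wy":0,"wz":0,"hand":0},{"tx":0,"ty":0,"tz":-20,"wx":0,"wy":0,"wz":0,"hand":0},{"tx":0,"ty":0,"tz":0,"wx":0,"wy":0,"wz":0,"hand":0},{"tx":0,"ty":0,"tz":0,"wx":0,"wy":0,"wz":0,"hand":0}]'

```text
time_s: 12.7
position: [622.9, 19.4, 260.0]
eef_rot: [[-1.0, 0.0, 0.0], [0.0, 1.0, -0.001], [-0.0, -0.001, -1.0]]
wrist_force: [0.5, -0.1, -0.9]
grip_width: 0.001
grasp_force: 0.0
```

```bash
python3 look.py w5; python3 -c "
import cv2;i=cv2.imread('pics/w5.png')[0:260,160:460];cv2.imwrite('pics/w5c.png',cv2.resize(i,None,fx=2.3,fy=2.3,interpolation=cv2.INTER_CUBIC))"
```

```text
12.7 [622.9  19.4 260. ]
0.93 [296.1, 148.1] [575.5   0.7 162. ]
294 ztop [169.3 169.8]
[ 0  0  0  0  0  0  0 71 10  0  0  0  0  0  0  0 46 86]
wing angle mod180 -20.914795014859706
```

View pics/w5c.png

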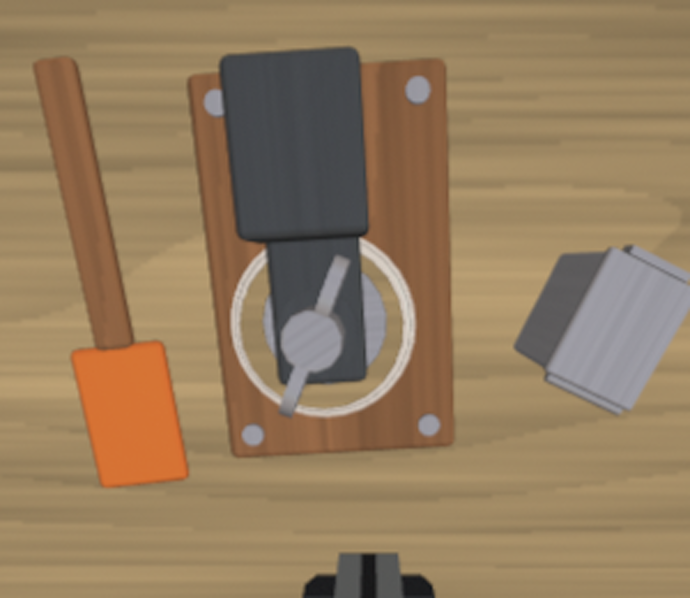

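The crop shows the wings at about −21°, from (340,265) to (290,410), with the stop predicted at −22°. Their tops are at 170 mm, which is where they should be at the stop, and the mould, tin and scraper look where they were. The hand is clear, so I'm handing in.

```bash
python3 -c "
from rig import robot
print(robot.finish_job())"
```

```text
the job is handed in; nothing more can be done
None
```

The cheese press is closed: after three strokes the wings stand at about −21° (stop predicted at −22°) with their tops at the height expected there, the mould and neighbouring things look undisturbed, the hand is clear, and the job is handed in, though no verdict came back.

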